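# Bring the screw press to its zero and shut it off

## Robot

A 7-joint arm with a two-finger parallel gripper is mounted at the origin on a cart in front of the work surface, level with it; the furniture and walls round the work are solid. World frame = base frame: x ahead of the robot, y to its left, z up, the work surface at z = 0. Lengths are in m, angles in degrees, forces in N, time in s.
With the tool pointing down it reaches from about 0.425 to 0.875 m from the base axis. Payload 9.9 kg.
Tool frame: the origin (TCP) lies between the finger pads; the fingertips stand 25 mm ahead of it and the grasp point (between the pads) lies 6 mm ahead of it (tcp_to_tips is the distance from the TCP to the fingertips, in m); z points along the fingers, y is the line along which they close (so a half turn about z gives the same grasp; the last joint's range is limited). The gripper opens to 85 mm and grips with 20 to 120 N. Pads are 22 mm wide; open, the fingers measure 114 mm over their backs; the gripper's body (76 mm by 85 mm) begins 54 mm behind the grasp point. The pads swing forward as they close: fully open they stand 13 mm farther back than shut.
Start: joints at [71.287, 32.985, 1.427, 82.34, -0.859, 64.687, -3.237], TCP at [0.162, -0.655, 0.256] pointing down, gripper open.
Joint ranges: [-157.87, 157.87], [-19.46, 123.44], [-87.15, 90], [11.01, 140.99], [-62.26, 242.26], [9.8, 113.94], [-161.44, 161.44]. Speed limits (degrees/s): [127.2, 127.2, 172.46, 172.46, 180, 180, 180].

## Interface

Orientations are given as a 3x3 rotation matrix whose columns are the frame's x, y, z axes.
In Python, from station import * gives the robot as it stands.
- The arm moves only by the tool servo_tool, never from a script. Its argument "targets" is a list of rows, each a list of 7 numbers: the opening, from 0 (shut) to 1 (fully open), then the shift along the world's x, y, z in mm, then the turn, a rotation vector about the world's x, y, z in degrees. In form: [[grip, tx, ty, tz, rx, ry, rz], ...]. A call has exactly 10 rows; each row shifts and turns the commanded pose from where the row before left it; what a row does not reach is not made up. A row lasts 1/10 s, in which the tool goes at most 50 mm and 8.59 degrees, less where a joint would pass 70% of its speed; a pose out of reach is approached as far as the arm can. A call with a gripper value outside its range is refused whole. The fingers move at their own pace and stop on an object; "grip_force" is the grip in N (left out, the last holds). Time passes only in rows, so rows that do not move let the fingers close, or fill a call up. It gives the time, the measured TCP pose, the force, the opening and the grip force at its end, in the units of the state.
- sense(): the state, without advancing time (a new reading comes with each control period).
- capture(name): name is "side" or "top" or "wrist"; returns a dict with "frame" (384x512x3 uint8, blue, green, red), "z_map" (384x512 float32, m along the optical axis (not along the pixel's ray), 0 where there is no reading), "camera_matrix" (3x3 intrinsics, pixels), "origin" and "attitude" of the camera in the world. Camera axes: x right, y up, looking along -z (the intrinsics and any distortion apply to the point x, -y, -z); pixel columns grow to the right and rows downward; lengths in m; the calibration is good to about 2 mm. The wrist camera is an equidistant fisheye: a pixel r from the principal point sees the ray r / f radians off the axis. A picture is of the moment at which its call begins.
- close_job(): hands the job in; it is judged then, once.
The state is a dict: "time": time; "q": joint angles; "dq": joint speeds; "effort": joint torques, N m; "position": TCP position; "tool_rot": TCP orientation; "contact_force": force on the tool from outside, world axes, zero at the start; "moment": the same for the moment, N m; "finger_gap": finger opening in m; "gripper_force": force on a finger pad.
Only numpy, scipy, OpenCV 4.12 (cv2) and the standard library are available. Lean on these libraries where they do the work, as an engineer would, in place of code of your own. Each camera call takes 0.05 s, during which the arm holds its last target. There are 200 camera calls.

## Task

Get the blue screw press ready for the next gauge test: with the fingertips push its spokes one after another so that the wheel winds in, clockwise as you face it, until the spoke with the red knob points straight up, and only then push the yellow valve lever clockwise (seen from above) until it is fully shut, at its stop and pointing out to the left, square to the press. Push gently and grip nothing, leave the valve open while the wheel is being wound, and leave the brass adapter, the blanking plug and the pen beside the press where they are.

Things in the scene. Friction and masses are not known exactly. Their poses are not given: they have to be found in the camera images.
- press: Blue screw press (hand pump), fixed to the bench, yawed up to 0.25 rad. Origin on the bench top (z = 0) straight below the wheel's centre; x along the spindle to the back, y left, z up. Mm in this frame: wheel in the plane x = 0; bearing pedestal x 38 to 82, 68 wide, top z 184; behind it a barrel, top z 172; block x 130 to 186, y -92 to 92, top z 172, which carries the valve and the gauge.
- hub (a point): Centre of the spoked wheel, 150 mm above the bench. Hub 44 mm across, front face 25 mm nearer the operator. Four round spokes (12 mm diameter, bare from 25 to 86 mm from here), 90 degrees apart, each with a ball knob of 28 mm diameter centred at 100 mm; three black, one red. It is balanced, stays where it is left and turns against friction of 0.22 N m (3 N at 70 mm).
- red_knob (a point): Centre of the red ball knob (28 mm diameter), 100 mm from the hub; it must end straight above the hub.
- capstan (a joint): Angle of the spoked wheel (rad); grows clockwise seen from the operator (its top moves to the right, -y of the press). 0 is the back stop, 5.1 the front stop. The red knob is straight up at 4.2 and nowhere else, so it is reached only by turning clockwise. Starts between 0.2 and 1.8. The red spoke leans (4.2 - value) anticlockwise from straight up.
- gauge: Pressure gauge standing on the press (fixed to it), dial to the operator, 68 mm diameter, 32 mm thick. Origin at the centre of its back, 50 mm below its top. In the frame of the press it fills x 138 to 170, y -100 to -32, z 184 to 288 mm.
- reservoir (a point): Centre of the cap of the oil reservoir behind the valve (fixed to the press): a round amber cup, 52 mm diameter; its top, here, is 184 mm above the bench.
- valve_stem (a point): Point on the vertical axis of the shut-off valve lever, at half the height of the yellow sleeve (198.5 mm above the bench); at x = 158, y = 62 mm in the frame of the press.
- lever_end (a point): Free end of the valve lever, 77 mm from its axis, at half the height of its yellow sleeve, which is 15 mm wide, 13 mm high and covers the last 46 mm. Open, the lever points to the operator (-x of the press); shut, to the left (+y of the press). Below it only the block, top 20 mm under the sleeve.
- valve (a joint): Angle of the valve lever (rad): about 0 (0 to 0.15 at the start) is open, 1.571 is shut at its stop; grows clockwise seen from above. It stays where it is left, friction 0.12 N m.
- adapter: Loose brass pipe adapter, 19 x 22 x 25 mm, standing on the bench to the left of the wheel; origin at the centre of its underside. To be left alone.
- plug: Loose steel blanking plug with a knurled head, 20 x 20 x 22 mm, standing on the bench to the right of the wheel; origin at the centre of its underside. To be left alone.
- pen: Loose black pen, 145 mm long, 9 mm high, lying on the bench in front of the wheel; origin at the centre of its underside. To be left alone.

How it is judged:
By the outcome, as a careful person would: the job done as asked, in the order asked, and still so for the second after the job is handed in, with the robot touching nothing.
It also fails if it takes over 58 s, if anything falls off the work surface, if the arm or the gripper's body presses on something with over 40 N, if the wrist force passes 120 N, or if a joint passes its speed limit or range.

## Working session

There is one attempt and no reset: what is moved stays moved. The work goes in short steps, Python scripts to look and compute and a tool call to move; the robot and the scene stay as the last step left them, time stands still between calls to the robot, and variables do not carry over. Pictures are saved under pics/ and viewed, at most 10 in all, crops included, and the job is handed in when it is done.

Besides the shell and the picture viewer there is one more tool, called as name(argument=value, ...) on one line, values as JSON. servo_tool: Moves the arm, as the interface text tells. Its arguments: {"type":"object","properties":{"targets":{"type":"array","items":{"type":"array","items":{"type":"number"}}},"grip_force":{"type":"number"}},"required":["targets"]}

```bash
ls; mkdir -p pics
cat > h.py <<'E'
import numpy as np, cv2
from station import *
def snap(n):
    c=capture(n); return c
def pts(c):
    "world point per pixel from z_map (pinhole)"
    K=c["camera_matrix"]; z=c["z_map"]; v,u=np.mgrid[:z.shape[0],:z.shape[1]]
    p=np.stack([(u-K[0,2])/K[0,0]*z,-(v-K[1,2])/K[1,1]*z,-z],-1)
    return p@np.array(c["attitude"]).T+np.array(c["origin"])
E
python3 - <<'E'
from h import *
s=sense(); print(s)
a=snap("side"); b=snap("top")
for c in(a,b): print(c["camera_matrix"],c["origin"],c["attitude"],[k for k in c])
cv2.imwrite("pics/side.png",a["frame"]);cv2.imwrite("pics/top.png",b["frame"])
np.savez("d0.npz",sp=pts(a),tp=pts(b),sf=a["frame"],tf=b["frame"])
E
```

```text
pics
{'time': 0.0, 'q': array([71.28777169, 33.03450599,  1.42212898, 82.38570722, -0.8585216 ,
       64.68770992, -3.23627093]), 'dq': array([-0.00816999, -0.01334362, -0.11678168,  0.0329362 , -0.07601903,
       -0.00883164,  0.00672388]), 'effort': array([ 5.91733115e-04, -7.65777683e+01,  2.25077011e+00, -2.85979700e+01,
        1.52351044e-02,  1.25076051e-02,  1.71695746e-05]), 'position': array([ 0.16219408, -0.65479721,  0.25542494]), 'tool_rot': array([[ 9.70652482e-01,  2.40485991e-01, -4.96861968e-04],
       [ 2.40486486e-01, -9.70651126e-01,  1.62509116e-03],
       [-9.14679722e-05, -1.69688735e-03, -9.99998556e-01]]), 'contact_force': array([-0.37598082,  1.46444708, -0.25097889]), 'moment': array([ 0.01852725, -0.05720781, -0.01604277]), 'gripper_force': 0.0, 'finger_gap': 0.08505409495985482}
[[438.62590174   0.         258.82392032]
 [  0.         438.62590174 194.53830236]
 [  0.           0.           1.        ]] [0.18439189 0.54184101 0.66107783] [[-0.83757953  0.32462346 -0.43940885]
 [-0.5462761  -0.507307    0.66649984]
 [-0.0065537   0.79828517  0.60224399]] ['frame', 'z_map', 'camera_matrix', 'origin', 'attitude']
[[449.38362476   0.         261.30982664]
 [  0.         449.38362476 194.49462002]
 [  0.           0.           1.        ]] [ 0.45728741 -0.04486594  1.12656076] [[ 0.02313481  0.99098157 -0.13198599]
 [-0.99935947  0.01931827 -0.03012391]
 [-0.02730249  0.13259836  0.99079375]] ['frame', 'z_map', 'camera_matrix', 'origin', 'attitude']
```

View pics/side.png

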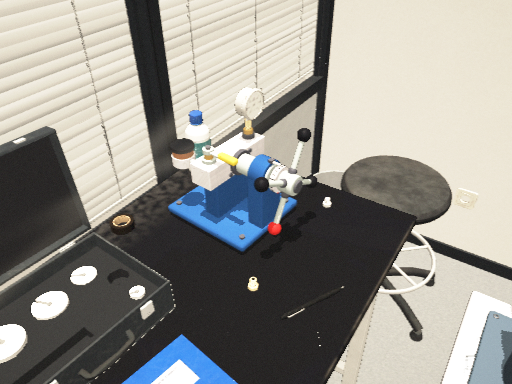

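View pics/top.png

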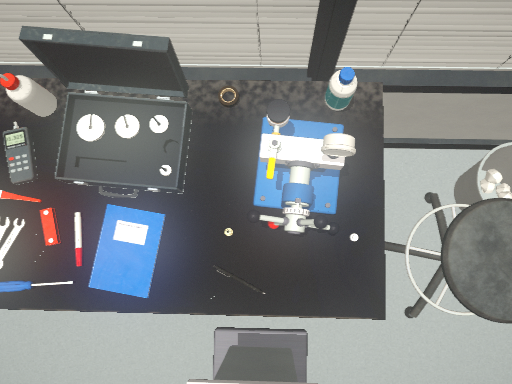

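Side view: red knob (275,228), black knobs (304,135), (261,185) and (312,181), hub about (288,180), lever yellow (228,158). Top view: hub (295,218), lever (271,165), adapter (228,232), plug (354,237), pen (240,280).

```bash
cat > m.py <<'E'
from h import *
def ray(c,u,v):
    K=c["camera_matrix"]; d=np.array([(u-K[0,2])/K[0,0],-(v-K[1,2])/K[1,1],-1]); return np.array(c["attitude"])@d
def cents(f,kind,roi,amin):
    h=cv2.cvtColor(f,cv2.COLOR_BGR2HSV); H,S,V=h[...,0],h[...,1],h[...,2]
    m={"red":((H<6)|(H>174))&(S>150)&(V>90),"yel":(H>22)&(H<34)&(S>150)&(V>100),"blue":(H>100)&(H<125)&(S>150)&(V>60),"black":(V<40)}[kind]
    z=np.zeros(m.shape,bool); x0,y0,x1,y1=roi; z[y0:y1,x0:x1]=1; m=(m&z).astype(np.uint8)
    n,l,st,ce=cv2.connectedComponentsWithStats(m)
    return [(st[i,4],ce[i],l==i) for i in range(1,n) if st[i,4]>=amin]
E
python3 - <<'E'
from m import *
a=capture("side"); b=capture("top"); A=pts(a);B=pts(b)
for nm,c,P,roi in(("side",a,A,(160,70,340,250)),("top",b,B,(240,90,360,250))):
    for k in("red","yel"):
        for n,ce,mm in cents(c["frame"],k,roi,8):
            p=P[mm]; print(nm,k,n,ce.round(1),np.median(p,0).round(4),p.min(0).round(3),p.max(0).round(3))
# black knobs side: points in height range near wheel
H=A.reshape(-1,3);F=a["frame"].reshape(-1,3)
for (u,v) in((304,135),(261,185),(312,181),(275,228),(290,180)):
    print((u,v),A[v,u].round(4),a["frame"][v,u])
for (u,v) in((228,232),(354,237),(240,280),(295,211),(338,142),(278,107),(275,145),(318,229),(258,217)):
    print("top",(u,v),B[v,u].round(4),b["frame"][v,u])
# block top plane z 165..180 in top view ; blue base plate outline
m=(abs(B[...,2]-.172)<.006); m[:100]=0;m[250:]=0;m[:,:240]=0;m[:,360:]=0
n,l,st,ce=cv2.connectedComponentsWithStats(m.astype(np.uint8)); print(st[:,4])
i=1+np.argmax(st[1:,4]); q=B[l==i][:,:2].astype(np.float32); r=cv2.minAreaRect(q*1000); print("block",r,B[l==i][:,2].mean())
for n,ce,mm in cents(b["frame"],"blue",(240,100,360,230),100):
    q=B[mm]; q=q[q[:,2]<.04]; print("base",n,cv2.minAreaRect((q[:,:2]*1000).astype(np.float32)),np.median(q[:,2]))
big=lambda f,x0,y0,x1,y1,s:cv2.resize(f[y0:y1,x0:x1],None,fx=s,fy=s,interpolation=cv2.INTER_CUBIC)
L=big(a["frame"],170,80,340,250,3.5);R=big(b["frame"],240,90,360,250,3.5)[:560]
L=cv2.resize(L,(450,450));R=cv2.resize(R,(338,450));cv2.imwrite("pics/crop.png",np.hstack([L,R]))
E
```

```text
side red 138 [274.2 228.2] [ 0.5291 -0.0355  0.0683] [ 0.52  -0.123 -0.003] [ 0.565 -0.027  0.077]
side yel 60 [227.5 160.9] [ 0.6306 -0.0273  0.1987] [ 0.615 -0.037  0.195] [ 0.657 -0.023  0.204]
top red 41 [272.  225.2] [ 0.5258 -0.0395  0.0713] [ 0.519 -0.051  0.063] [ 0.533 -0.03   0.079]
top yel 124 [270.5 167.9] [ 0.6362 -0.0341  0.2052] [ 0.615 -0.042  0.201] [ 0.657 -0.028  0.209]
(304, 135) [ 0.5195 -0.1261  0.2438] [45 43 44]
(261, 185) [0.5304 0.0097 0.2035] [44 41 44]
(312, 181) [ 0.5144 -0.1681  0.1124] [46 44 48]
(275, 228) [ 0.5269 -0.0364  0.0691] [ 79  84 255]
(290, 180) [ 0.5183 -0.0754  0.1685] [254 255 255]
top (228, 232) [0.5096 0.0679 0.0274] [136 163 159]
top (354, 237) [ 0.5044 -0.2395  0.0225] [255 255 255]
top (240, 280) [0.3938 0.0365 0.0086] [65 67 68]
top (295, 211) [ 0.5495 -0.088   0.1812] [255 255 255]
top (338, 142) [ 0.6732 -0.1634  0.2858] [255 255 255]
top (278, 107) [ 0.7748 -0.048   0.1851] [105 103 101]
top (275, 145) [ 0.6857 -0.0432  0.2037] [199 208 204]
top (318, 229) [ 0.5234 -0.1543 -0.0019] [76 72 70]
top (258, 217) [ 0.5332 -0.0111  0.2054] [77 72 74]
[194161      1      1      1      1   1940    112      1    381      5
      1      3]
block ((667.2640380859375, -88.64897155761719), (178.75863647460938, 140.57534790039062), 48.33613967895508) 0.17218491453780327
```

View pics/crop.png

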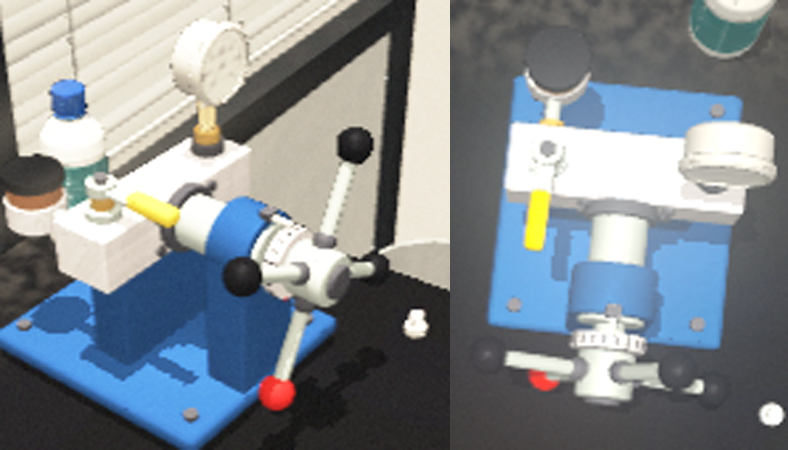

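Crop: red spoke bottom-left, black knobs left-up, right-down and top-right; the lever points to the operator. The press is yawed slightly clockwise from above.

```bash
cat > w.py <<'E'
from m import *
from scipy.optimize import least_squares
def sphere(P,c0,org):
    c=np.array(c0)
    for _ in range(4):
        q=P.reshape(-1,3); q=q[np.linalg.norm(q-c,axis=1)<.019]
        if len(q)<6: return None
        c=least_squares(lambda c:np.linalg.norm(q-c,axis=1)-.014,c,loss="soft_l1",f_scale=.001).x
    return c,len(q)
def wheel(guess,A,B,oa,ob):
    out=[]
    for g in guess:
        r=[sphere(A,g,oa),sphere(B,g,ob)]; out.append(r)
    return out
E
python3 - <<'E'
from w import *
a=capture("side"); b=capture("top"); A=pts(a);B=pts(b);oa,ob=np.array(a["origin"]),np.array(b["origin"])
def beyond(p,o): d=p-o; return p+.013*d/np.linalg.norm(d)
G=[beyond(A[v,u],oa) for u,v in((275,228),(304,135),(261,185),(312,181))]
W=wheel(G,A,B,oa,ob); C=[]
for r in W:
    print([ (x[0].round(4),x[1]) if x else None for x in r])
    C.append(np.mean([x[0] for x in r if x],0))
C=np.array(C); n,_=np.linalg.svd(C-C.mean(0))[1:] ; hub=C.mean(0); print("hub",hub.round(4)); 
print("radii",np.linalg.norm(C-hub,axis=1), "normal",np.linalg.svd(C-hub)[2][2])
# base plate/block edges in top view
h=cv2.cvtColor(b["frame"],cv2.COLOR_BGR2HSV); m=(h[...,0]>95)&(h[...,0]<130)&(h[...,1]>120)&(B[...,2]<.035)&(B[...,2]>0)
m[:,:245]=0;m[:,355:]=0; m[:115]=0;m[225:]=0
m=cv2.morphologyEx(m.astype(np.uint8),cv2.MORPH_OPEN,np.ones((3,3)))
q=B[m>0];print("base",len(q),cv2.minAreaRect((q[:,:2]*1000).astype(np.float32)),np.median(q[:,2]))
m=(abs(B[...,2]-.172)<.006);m[:120]=0;m[185:]=0;m[:,:245]=0;m[:,355:]=0
m=cv2.morphologyEx(m.astype(np.uint8),cv2.MORPH_OPEN,np.ones((5,5)));q=B[m>0]
print("block",len(q),cv2.minAreaRect((q[:,:2]*1000).astype(np.float32)),np.median(q[:,2]))
yl=cents(b["frame"],"yel",(240,120,300,200),30)[0][2]; q=B[yl]; q=q[abs(q[:,2]-.205)<.004]; r=cv2.minAreaRect((q[:,:2]*1000).astype(np.float32)); print("lever",r)
E
```

```text
[(array([ 0.5339, -0.0429,  0.0627]), 153), (array([ 0.5336, -0.0438,  0.0632]), 54)]
[(array([ 0.5255, -0.1347,  0.2385]), 182), (array([ 0.5244, -0.1352,  0.239 ]), 158)]
[(array([ 0.5371, -0.0007,  0.1967]), 186), (array([ 0.5361, -0.0015,  0.197 ]), 149)]
[(array([ 0.5223, -0.1766,  0.1041]), 104), (array([ 0.5208, -0.1771,  0.1042]), 118)]
hub [ 0.5292 -0.0891  0.1507]
radii [0.09901886 0.09940367 0.09962611 0.09966069] normal [-0.99613748  0.08770859 -0.00416279]
base 1825 ((681.8170166015625, -102.17403411865234), (203.83193969726562, 227.55519104003906), 85.20933532714844) 0.02628890955237817
block 1650 ((662.641845703125, -101.13323211669922), (183.47901916503906, 101.44265747070312), 85.34796142578125) 0.17212339518356407
lever ((636.2635498046875, -34.72494125366211), (12.526753425598145, 42.9752197265625), 83.11173248291016)
```

```bash
python3 -c "
import station; print([k for k in dir(station) if k[0]!='_']); print(getattr(station,'tcp_to_tips',None))"
```

```text
['IKError', 'capture', 'close_job', 'sense', 'tcp_to_tips']
0.025
```

servo_tool(targets=[[0, 16, 27, 8, 0, 0, -1.9], [0, 18, 28, 8, 0, 0, -1.9], [0, 18, 28, 8, 0, 0, -1.9], [0, 18, 28, 8, 0, 0, -1.9], [0, 18, 28, 8, 0, 0, -1.9], [0, 18, 28, 8, 0, 0, -1.9], [0, 18, 28, 8, 0, 0, -1.9], [0, 18, 28, 8, 0, 0, -1.9], [0, 18, 28, 8, 0, 0, -1.9], [0, 18, 28, 8, 0, 0, -1.9]])

```text
time: 1.3
position: [0.3408, -0.3749, 0.3368]
tool_rot: [[0.996, -0.09, 0.0], [-0.09, -0.996, -0.0], [0.0, 0.0, -1.0]]
contact_force: [1.4, 0.0, 0.7]
finger_gap: -0.0001
gripper_force: 0.0
```

servo_tool(targets=[[0, 19, 29, 0, 0, 0, 0], [0, 19, 29, 0, 0, 0, 0], [0, 19, 29, 0, 0, 0, 0], [0, 19, 29, 0, 0, 0, 0], [0, 19, 29, 0, 0, 0, 0], [0, 19, 29, 0, 0, 0, 0], [0, 19, 29, 0, 0, 0, 0], [0, 19, 29, 0, 0, 0, 0], [0, 19, 29, 0, 0, 0, 0], [0, 19, 29, 0, 0, 0, 0]])

```text
time: 2.3
position: [0.5309, -0.085, 0.3364]
tool_rot: [[0.996, -0.089, 0.0], [-0.089, -0.996, -0.0], [0.0, 0.0, -1.0]]
contact_force: [0.2, -0.6, 0.5]
finger_gap: 0.0001
gripper_force: 0.0
```

Run:
```python
from w import *
s=sense(); print(s["position"],s["contact_force"])
a=capture("side"); cv2.imwrite("pics/s2.png",cv2.resize(a["frame"][60:260,160:360],None,fx=3,fy=3,interpolation=cv2.INTER_CUBIC))
A=pts(a); q=A.reshape(-1,3); p=s["position"]; 
m=(np.linalg.norm(q[:,:2]-p[:2],axis=1)<.06)&(q[:,2]>.27)&(q[:,2]<.42)
q=q[m]
for z0 in np.arange(.27,.42,.01):
    k=q[(q[:,2]>=z0)&(q[:,2]<z0+.01)]
    if len(k): print(round(z0,3),len(k),((k.min(0)-p)*1000).round(),((k.max(0)-p)*1000).round())
```

```text
[ 0.5308583  -0.08498291  0.33642684] [ 0.19076042 -0.61278192  0.50908342]
0.31 44 [-11.  -4. -24.] [ 12.  12. -17.]
0.32 73 [-11.  -6. -16.] [ 9. 15. -7.]
0.33 80 [-11.  -4.  -6.] [ 9. 17.  3.]
0.34 81 [-11. -13.   4.] [10. 18. 14.]
0.35 79 [-14. -27.  14.] [12. 33. 24.]
0.36 179 [-15. -39.  24.] [15. 39. 34.]
0.37 184 [-17. -44.  34.] [16. 49. 44.]
0.38 248 [-18. -56.  44.] [18. 57. 54.]
0.39 256 [-18. -56.  54.] [19. 60. 64.]
0.4 262 [-20. -58.  64.] [17. 60. 74.]
0.41 282 [-22. -47.  74.] [14. 52. 84.]
```

View pics/s2.png

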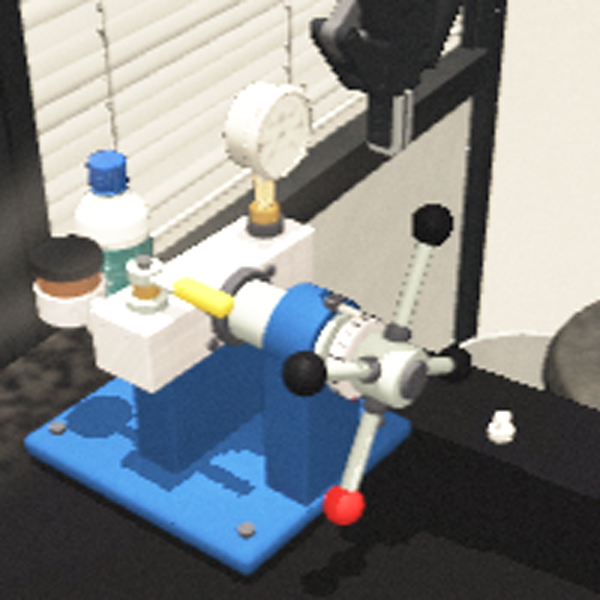

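Side: closed fingers hang above the hub (tip about (388,150) in the crop), slim for about 40 mm from the tip. The gap between top-right and left spokes is free.

servo_tool(targets=[[0, 0, 0, -16, 0, 0, 0], [0, 0, 0, -20, 0, 0, 0], [0, 0, 0, -20, 0, 0, 0], [0, 0, 0, -20, 0, 0, 0], [0, 0, 0, -20, 0, 0, 0], [0, 0, -4, 0, 0, 0, 0], [0, -0.5, -5, 0, 0, 0, 0], [0, -0.5, -4, 0, 0, 0, 0], [0, -0.5, -4, 0, 0, 0, 0], [0, 0, 0, 0, 0, 0, 0]])

```text
time: 3.35
position: [0.5289, -0.1042, 0.241]
tool_rot: [[0.996, -0.09, 0.001], [-0.09, -0.996, -0.001], [0.001, 0.0, -1.0]]
contact_force: [-0.1, 0.3, -0.3]
finger_gap: 0.0
gripper_force: 0.0
```

servo_tool(targets=[[0, -0.4, -5, -5, 0, 0, 0], [0, -0.4, -5, -6, 0, 0, 0], [0, -0.4, -4, -6, 0, 0, 0], [0, -0.4, -4, -6, 0, 0, 0], [0, -0.3, -4, -7, 0, 0, 0], [0, 0, 0, 0, 0, 0, 0], [0, 0, 0, 0, 0, 0, 0], [0, 0, 0, 0, 0, 0, 0], [0, 0, 0, 0, 0, 0, 0], [0, 0, 0, 0, 0, 0, 0]])

```text
time: 4.35
position: [0.5268, -0.1251, 0.2103]
tool_rot: [[0.996, -0.088, -0.0], [-0.088, -0.996, 0.0], [-0.0, -0.0, -1.0]]
contact_force: [-0.5, 0.5, 0.3]
finger_gap: -0.0001
gripper_force: 0.0
```

```bash
cat > wa.py <<'E'
from w import *
HUB=np.array([.5292,-.0891,.1507]); X=np.array([.9962,-.087,0]); Y=np.array([.087,.9962,0])
def angle(guess=None):
    "fit the wheel: search red by colour in both views; report lean (deg ccw from up)"
    out={}
    for n in("side","top"):
        c=capture(n);P=pts(c);o=np.array(c["origin"])
        h=cv2.cvtColor(c["frame"],cv2.COLOR_BGR2HSV)
        m=((h[...,0]<6)|(h[...,0]>174))&(h[...,1]>150)&(h[...,2]>90)&(np.abs(np.linalg.norm(P-HUB,axis=-1)-.1)<.03)
        if m.sum()<8: out[n]=None; continue
        p=np.median(P[m],0); d=p-o; r=sphere(P,p+.011*d/np.linalg.norm(d),o)
        if r is None: out[n]=None; continue
        q=r[0]-HUB; out[n]=(round(float(np.degrees(np.arctan2(q@Y,q[2]))),1),(q@Y,q[2],np.linalg.norm(q)),r[1])
    return out
def tcp():
    s=sense();q=s["position"]-HUB; return "t %.2f u %.1f z' %.1f xp %.1f F %s"%(s["time"],-1000*q@Y,1000*q[2],1000*q@X,s["contact_force"].round(1))
E
python3 -c "
from wa import *
print(tcp());print(angle())"
```

```text
t 4.35 u 36.1 z' 59.6 xp 0.8 F [-0.5  0.5  0.3]
{'side': (122.2, (np.float64(0.08433691290950278), np.float64(-0.05302440987098481), np.float64(0.09962219819156412)), 177), 'top': (122.4, (np.float64(0.08384522111444537), np.float64(-0.05323545325667779), np.float64(0.09932093346859391)), 113)}
```

servo_tool(targets=[[0, 0, 0, 20, 0, 0, 0], [0, 0, 0, 24, 0, 0, 0], [0, 0, 0, 24, 0, 0, 0], [0, 0, 0, 24, 0, 0, 0], [0, 2.2, 25, 0, 0, 0, 0], [0, 2.2, 25, 0, 0, 0, 0], [0, 2.2, 25, 0, 0, 0, 0], [0, 2.2, 25, 0, 0, 0, 0], [0, 2.2, 25, 0, 0, 0, 0], [0, 0, 0, -20, 0, 0, 0]])

```text
time: 5.45
position: [0.5393, 0.0042, 0.2842]
tool_rot: [[0.996, -0.084, 0.005], [-0.084, -0.996, 0.002], [0.005, -0.003, -1.0]]
contact_force: [0.2, -0.2, 0.1]
finger_gap: -0.0003
gripper_force: 0.0
```

servo_tool(targets=[[0, 0, 0, -20, 0, 0, 0], [0, 0, 0, -20, 0, 0, 0], [0, -0.5, -6, 0, 0, 0, 0], [0, -0.5, -6, 0, 0, 0, 0], [0, -0.5, -6, 1, 0, 0, 0], [0, -0.5, -6, 1, 0, 0, 0], [0, -0.5, -6, 2, 0, 0, 0], [0, -0.5, -6, 2, 0, 0, 0], [0, -0.5, -6, 2, 0, 0, 0], [0, -0.5, -6, 2, 0, 0, 0]])

```text
time: 6.45
position: [0.534, -0.0489, 0.2527]
tool_rot: [[0.996, -0.089, 0.001], [-0.089, -0.996, -0.0], [0.001, 0.0, -1.0]]
contact_force: [1.2, 3.1, 1.5]
finger_gap: 0.0
gripper_force: 1.4
```

```bash
python3 -c "
from wa import *
print(tcp());print(angle())"
```

```text
t 6.45 u -40.4 z' 102.0 xp 1.3 F [1.2 3.1 1.5]
{'side': (97.6, (np.float64(0.09910392652382587), np.float64(-0.01320316823452064), np.float64(0.09998224560327083)), 182), 'top': None}
```

servo_tool(targets=[[0, -0.6, -7, 0, 0, 0, 0], [0, -0.6, -7, 0, 0, 0, 0], [0, -0.6, -7, 0, 0, 0, 0], [0, -0.6, -7, 0, 0, 0, 0], [0, -0.6, -7, -1, 0, 0, 0], [0, -0.6, -6, -2, 0, 0, 0], [0, -0.6, -6, -3, 0, 0, 0], [0, -0.5, -5, -4, 0, 0, 0], [0, -0.5, -5, -4, 0, 0, 0], [0, -0.4, -4, -4, 0, 0, 0]])

```text
time: 7.55
position: [0.5283, -0.1097, 0.234]
tool_rot: [[0.996, -0.089, 0.0], [-0.089, -0.996, -0.0], [0.0, 0.0, -1.0]]
contact_force: [0.5, 2.4, 2.5]
finger_gap: 0.0002
gripper_force: 1.7
```

servo_tool(targets=[[0, -0.4, -4, -5, 0, 0, 0], [0, -0.4, -4, -5, 0, 0, 0], [0, -0.3, -3, -5, 0, 0, 0], [0, -0.3, -3, -5, 0, 0, 0], [0, -0.3, -3, -5, 0, 0, 0], [0, 0, 0, 0, 0, 0, 0], [0, 0, 0, 0, 0, 0, 0], [0, 0, 0, 0, 0, 0, 0], [0, 0, 0, 0, 0, 0, 0], [0, 0, 0, 0, 0, 0, 0]])

```text
time: 8.55
position: [0.5265, -0.1261, 0.2093]
tool_rot: [[0.996, -0.089, -0.0], [-0.089, -0.996, -0.0], [-0.0, 0.0, -1.0]]
contact_force: [-0.1, -0.0, -0.1]
finger_gap: 0.0003
gripper_force: 0.0
```

```bash
python3 -c "
from wa import *
print(tcp());print(angle())"
```

```text
t 8.55 u 37.1 z' 58.6 xp 0.5 F [-0.1 -0.  -0.1]
{'side': (31.5, (np.float64(0.05202471275025683), np.float64(0.08498473088501612), np.float64(0.09964551228160731)), 185), 'top': (31.0, (np.float64(0.05128714538255539), np.float64(0.08538132944384916), np.float64(0.09960414232171699)), 153)}
```

servo_tool(targets=[[0, 0, 0, 21, 0, 0, 0], [0, 0, 0, 24, 0, 0, 0], [0, 0, 0, 24, 0, 0, 0], [0, 0, 0, 24, 0, 0, 0], [0, 2.2, 25, 0, 0, 0, 0], [0, 2.2, 25, 0, 0, 0, 0], [0, 2.2, 25, 0, 0, 0, 0], [0, 2.2, 25, 0, 0, 0, 0], [0, 2.2, 26, 0, 0, 0, 0], [0, 0, 0, -20, 0, 0, 0]])

```text
time: 9.65
position: [0.539, 0.0044, 0.2842]
tool_rot: [[0.997, -0.083, 0.005], [-0.083, -0.997, 0.002], [0.005, -0.003, -1.0]]
contact_force: [0.7, -0.5, -0.0]
finger_gap: 0.0001
gripper_force: 0.0
```

servo_tool(targets=[[0, 0, 0, -20, 0, 0, 0], [0, 0, 0, -20, 0, 0, 0], [0, -0.5, -6, 0, 0, 0, 0], [0, -0.5, -6, 0, 0, 0, 0], [0, -0.5, -6, 1, 0, 0, 0], [0, -0.5, -6, 1, 0, 0, 0], [0, -0.5, -6, 2, 0, 0, 0], [0, -0.5, -6, 2, 0, 0, 0], [0, -0.5, -6, 2, 0, 0, 0], [0, -0.5, -6, 2, 0, 0, 0]])

```text
time: 10.65
position: [0.5336, -0.0489, 0.2526]
tool_rot: [[0.996, -0.089, 0.0], [-0.089, -0.996, -0.0], [0.0, 0.0, -1.0]]
contact_force: [1.8, 2.9, 0.7]
finger_gap: 0.0
gripper_force: 1.4
```

servo_tool(targets=[[0, -0.2, -2, 0, 0, 0, 0], [0, -0.2, -2, 0, 0, 0, 0], [0, -0.2, -2, 0, 0, 0, 0], [0, -0.1, -1.5, 0, 0, 0, 0], [0, 0, 0, 0, 0, 0, 0], [0, 0, 0, 0, 0, 0, 0], [0, 0, 0, 0, 0, 0, 0], [0, 0, 0, 0, 0, 0, 0], [0, 0, 0, 0, 0, 0, 0], [0, 0, 0, 0, 0, 0, 0]])

```text
time: 11.65
position: [0.5327, -0.0559, 0.2522]
tool_rot: [[0.996, -0.089, -0.0], [-0.089, -0.996, -0.0], [-0.0, 0.0, -1.0]]
contact_force: [-0.7, 0.5, 0.6]
finger_gap: 0.0005
gripper_force: 0.2
```

```bash
python3 -c "
from wa import *
print(tcp());print(angle());print(angle())"
```

```text
t 11.65 u -33.4 z' 101.5 xp 0.6 F [-0.7  0.5  0.6]
{'side': (3.8, (np.float64(0.00658498206689332), np.float64(0.09921017490637943), np.float64(0.09942941986273607)), 123), 'top': None}
{'side': (3.8, (np.float64(0.006516251351101715), np.float64(0.09869088711852297), np.float64(0.09890626566182543)), 125), 'top': None}
```

servo_tool(targets=[[0, -0.2, -2, 0, 0, 0, 0], [0, -0.2, -2, 0, 0, 0, 0], [0, -0.1, -1.6, 0, 0, 0, 0], [0, 0, 0, 0, 0, 0, 0], [0, 0, 0, 0, 0, 0, 0], [0, 0.6, 8, 0, 0, 0, 0], [0, 1.8, 20, 0, 0, 0, 0], [0, 1.8, 20, 0, 0, 0, 0], [0, 1.8, 20, 0, 0, 0, 0], [0, 0, 0, 0, 0, 0, 0]])

```text
time: 12.85
position: [0.5384, 0.0103, 0.2522]
tool_rot: [[0.996, -0.084, -0.0], [-0.084, -0.996, 0.001], [-0.0, -0.001, -1.0]]
contact_force: [0.3, -0.1, 0.6]
finger_gap: 0.0002
gripper_force: 0.0
```

```bash
cat > full.py <<'E'
from wa import *
print(tcp()); C={0:[],1:[],2:[],3:[]}
for n in("side","top"):
    c=capture(n);P=pts(c)
    for i,(y,z) in enumerate(((0,.1),(.1,0),(0,-.1),(-.1,0))):
        r=sphere(P,HUB+Y*y+[0,0,z],None)
        if r and r[1]>25: C[i].append(r[0]); q=r[0]-HUB; print(n,i,(q@X*1000).round(1),(q@Y*1000).round(1),(q[2]*1000).round(1),r[1])
m={i:np.mean(v,0) for i,v in C.items() if v}
for i,j in((0,2),(1,3)):
    if i in m and j in m:
        d=m[i]-m[j]; print("pair",i,np.degrees(np.arctan2(d@Y,d[2]))-90*i)
E
python3 full.py
```

```text
t 12.85 u -99.8 z' 101.5 xp 0.5 F [ 0.3 -0.1  0.6]
side 0 0.5 0.7 99.2 190
side 1 0.5 100.2 -0.5 185
side 2 0.9 -0.1 -100.1 126
side 3 0.7 -99.3 -0.1 125
top 0 -0.5 -0.2 99.6 162
top 3 -0.8 -99.7 0.0 148
pair 0 0.08743008305720427
pair 1 0.1389415481518057
```

Wheel is upright within 0.15°. Now the valve: over to the right of the lever, high, then down.

servo_tool(targets=[[0, 0, 0, 20, 0, 0, 0], [0, 0, 0, 22, 0, 0, 0], [0, 0, 0, 20, 0, 0, 0], [0, 18, -15, 0, 0, 0, 0], [0, 18, -15, 0, 0, 0, 0], [0, 18, -15, 0, 0, 0, 0], [0, 18, -15, 0, 0, 0, 0], [0, 18, -15, 0, 0, 0, 0], [0, 0, 0, -10, 0, 0, 0], [0, 0, 0, 0, 0, 0, 0]])

```text
time: 13.95
position: [0.6274, -0.0693, 0.3023]
tool_rot: [[0.996, -0.091, -0.003], [-0.091, -0.996, -0.0], [-0.003, 0.0, -1.0]]
contact_force: [0.0, 0.1, 1.0]
finger_gap: -0.0004
gripper_force: 0.0
```

```bash
cat > lev.py <<'E'
from wa import *
print(tcp()); AX=HUB+.158*X+.062*Y
for n in("side","top"):
    c=capture(n);P=pts(c)
    for k,ce,mm in cents(c["frame"],"yel",(200,110,330,210),15):
        q=P[mm]; q=q[abs(q[:,2]-.199)<.009]
        if len(q)<8: continue
        d=q.mean(0)-AX; r=cv2.fitLine((q[:,:2]*1000).astype(np.float32),cv2.DIST_L2,0,.01,.01).ravel()
        v=np.array([r[0],r[1],0]); print(n,k,"p",(d@X*1000).round(1),(d@Y*1000).round(1),"ang",np.degrees(np.arctan2(d@Y,-d@X)).round(1),"line",np.degrees(np.arctan2(v@Y,-v@X)).round(1))
E
python3 lev.py
```

```text
t 13.95 u -28.2 z' 151.6 xp 96.1 F [0.  0.1 1. ]
side 110 p -59.7 6.6 ang 6.3 line 176.6
```

servo_tool(targets=[[0, 0, 0, -16, 0, 0, 0], [0, 0, 0, -19, 0, 0, 0], [0, 0, 0, -19, 0, 0, 0], [0, 0, 0, -18, 0, 0, 0], [0, 0, 0, -17, 0, 0, 0], [0, 0.4, 4, 0, 0, 0, 0], [0, 0.4, 4, 0, 0, 0, 0], [0, 0.4, 4, 0, 0, 0, 0], [0, 0.4, 4, 0, 0, 0, 0], [0, 0, 0, 0, 0, 0, 0]])

```text
time: 15.05
position: [0.6303, -0.0517, 0.2162]
tool_rot: [[0.996, -0.088, 0.001], [-0.088, -0.996, -0.0], [0.001, -0.0, -1.0]]
contact_force: [0.6, -0.1, 0.0]
finger_gap: 0.0001
gripper_force: 0.1
```

```bash
python3 lev.py
```

```text
t 15.05 u -46.0 z' 65.5 xp 97.5 F [ 0.6 -0.1  0. ]
side 113 p -60.4 9.7 ang 9.1 line 178.8
```

servo_tool(targets=[[0, 0.6, 5.5, -1, 0, 0, 0], [0, 0.6, 5.5, -1, 0, 0, 0], [0, 0.7, 5.5, 0, 0, 0, 0], [0, 0.7, 5.5, 0, 0, 0, 0], [0, 2.6, 5, 0, 0, 0, 0], [0, 3.0, 5, 0, 0, 0, 0], [0, 3.4, 4.6, 0, 0, 0, 0], [0, 3.8, 4.4, 0, 0, 0, 0], [0, 4.1, 4, 0, 0, 0, 0], [0, 0, 0, 0, 0, 0, 0]])

```text
time: 16.15
position: [0.65, -0.006, 0.2131]
tool_rot: [[0.996, -0.088, 0.0], [-0.088, -0.996, 0.001], [0.0, -0.001, -1.0]]
contact_force: [-0.2, 1.0, 0.7]
finger_gap: -0.0002
gripper_force: 0.0
```

```bash
python3 lev.py
```

```text
t 16.15 u -93.3 z' 62.4 xp 113.1 F [-0.2  1.   0.7]
side 79 p -35.0 51.5 ang 55.8 line -128.5
```

servo_tool(targets=[[0, 4.3, 3.2, 0, 0, 0, 0], [0, 4.3, 2.6, 0, 0, 0, 0], [0, 4.4, 2.2, 0, 0, 0, 0], [0, 4.4, 1.8, 0, 0, 0, 0], [0, 2.2, 0.5, 0, 0, 0, 0], [0, 2.2, 0.4, 0, 0, 0, 0], [0, 2.2, 0.4, 0, 0, 0, 0], [0, 2, 0.3, 0, 0, 0, 0], [0, 0, 0, 0, 0, 0, 0], [0, 0, 0, 0, 0, 0, 0]])

```text
time: 17.25
position: [0.6758, 0.0044, 0.2134]
tool_rot: [[0.996, -0.089, 0.001], [-0.089, -0.996, 0.0], [0.001, -0.0, -1.0]]
contact_force: [-0.9, -0.8, -0.7]
finger_gap: 0.0
gripper_force: 0.4
```

```bash
python3 lev.py
```

```text
t 17.25 u -105.9 z' 62.7 xp 137.9 F [-0.9 -0.8 -0.7]
```

Near the stop; creep on and watch the force.

servo_tool(targets=[[0, 0.5, 0, 0, 0, 0, 0], [0, 0.5, 0, 0, 0, 0, 0], [0, 0.5, 0, 0, 0, 0, 0], [0, 0.5, 0, 0, 0, 0, 0], [0, 0, 0, 0, 0, 0, 0], [0, 0, 0, 0, 0, 0, 0], [0, 0, 0, 0, 0, 0, 0], [0, 0, 0, 0, 0, 0, 0], [0, 0, 0, 0, 0, 0, 0], [0, 0, 0, 0, 0, 0, 0]])

```text
time: 18.35
position: [0.6766, 0.0044, 0.2134]
tool_rot: [[0.996, -0.088, -0.002], [-0.088, -0.996, 0.0], [-0.002, -0.0, -1.0]]
contact_force: [-6.1, 0.8, 3.2]
finger_gap: -0.0001
gripper_force: 3.4
```

```bash
python3 lev.py
```

```text
t 18.35 u -106.0 z' 62.7 xp 138.7 F [-6.1  0.8  3.2]
```

servo_tool(targets=[[0, 0.5, 0, 0, 0, 0, 0], [0, 0.5, 0, 0, 0, 0, 0], [0, 0.5, 0, 0, 0, 0, 0], [0, 0, 0, 0, 0, 0, 0], [0, 0, 0, 0, 0, 0, 0], [0, 0, 0, 0, 0, 0, 0], [0, 0, 0, 0, 0, 0, 0], [0, 0, 0, 0, 0, 0, 0], [0, 0, 0, 0, 0, 0, 0], [0, 0, 0, 0, 0, 0, 0]])

```text
time: 19.45
position: [0.6767, 0.0044, 0.2134]
tool_rot: [[0.996, -0.088, -0.005], [-0.088, -0.996, 0.0], [-0.005, 0.0, -1.0]]
contact_force: [-12.2, 0.2, 7.2]
finger_gap: -0.0
gripper_force: 6.4
```

At the stop (force doubles, no motion). Back off, rise, move clear to the left.

servo_tool(targets=[[0, -4, 0, 0, 0, 0, 0], [0, -8, 1, 0, 0, 0, 0], [0, -10, 4, 0, 0, 0, 0], [0, -4, 4, 14, 0, 0, 0], [0, 0, 0, 22, 0, 0, 0], [0, 0, 0, 22, 0, 0, 0], [0, 0, 0, 22, 0, 0, 0], [0, -6, 20, 10, 0, 0, 0], [0, -8, 26, 0, 0, 0, 0], [0, -8, 26, 0, 0, 0, 0]])

```text
time: 20.45
position: [0.6308, 0.0862, 0.3052]
tool_rot: [[0.996, -0.089, 0.002], [-0.089, -0.996, 0.001], [0.002, -0.001, -1.0]]
contact_force: [0.1, 0.2, -0.3]
finger_gap: -0.0001
gripper_force: 0.0
```

servo_tool(targets=[[0, -10, 28, 0, 0, 0, 0], [0, -10, 28, 0, 0, 0, 0], [0, -10, 28, 0, 0, 0, 0], [0, -10, 28, 0, 0, 0, 0], [0, -10, 28, 0, 0, 0, 0], [0, -10, 20, 0, 0, 0, 0], [0, 0, 0, 0, 0, 0, 0], [0, 0, 0, 0, 0, 0, 0], [0, 0, 0, 0, 0, 0, 0], [0, 0, 0, 0, 0, 0, 0]])

```text
time: 21.45
position: [0.5715, 0.2439, 0.3036]
tool_rot: [[0.996, -0.09, 0.001], [-0.09, -0.996, -0.0], [0.001, 0.0, -1.0]]
contact_force: [-0.5, -0.5, -0.1]
finger_gap: -0.0003
gripper_force: 0.0
```

```bash
sed -i 's/(200,110,330,210)/(160,90,330,210)/' lev.py; python3 lev.py; python3 full.py; python3 -c "
from h import *
b=capture('top'); cv2.imwrite('pics/f.png',cv2.resize(b['frame'][90:300,180:380],None,fx=2.8,fy=2.8,interpolation=cv2.INTER_CUBIC))"
```

```text
t 21.45 u -335.4 z' 152.9 xp 13.2 F [-0.5 -0.5 -0.1]
side 57 p -6.4 59.7 ang 83.9 line 93.1
top 144 p -1.8 54.9 ang 88.1 line 90.6
t 21.55 u -335.7 z' 152.7 xp 13.0 F [ 0.1  0.9 -0.6]
side 0 0.4 0.6 99.5 189
side 1 0.6 100.0 -0.7 189
side 2 0.7 0.1 -99.7 125
side 3 0.8 -98.8 -0.2 124
top 0 -0.8 0.1 99.7 162
top 1 -0.7 99.3 -0.3 140
top 3 -0.6 -99.9 -0.1 146
pair 0 0.06952556652156776
pair 1 0.08407962389770773
```

View pics/f.png

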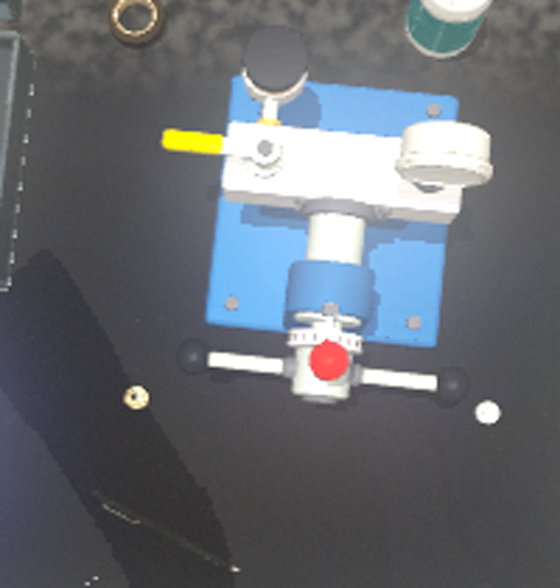

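The final top view has the red knob over the hub at (329,361). The lever points left at (192,141), square to the press. The adapter (136,397), plug (487,412) and pen are unmoved.

```bash
python3 -c "
from station import *
print(close_job())"
```

```text
the job is handed in; nothing more can be done
None
```

The job is handed in: the wheel is wound clockwise until the red knob points straight up (measured within about 0.1°), then the valve lever is pushed shut against its stop, and the adapter, plug and pen look unmoved in the final top view.

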